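# Stop the tool dryer and fish out the file

### The arm

A 7-joint arm with a two-finger parallel gripper is mounted at the origin on a cart in front of the work surface, level with it; the furniture and walls round the work are solid. World frame = base frame: x ahead of the robot, y to its left, z up, the work surface at z = 0. Lengths are in m, angles in rad, forces in N, time in s.
With the tool pointing down it reaches from about 0.35 to 0.9 m from the base axis. Payload 19.9 kg.
Tool frame: the origin (TCP) lies between the finger pads; the fingertips stand 19 mm ahead of it and the grasp point (between the pads) is the TCP; z points along the fingers, y is the line along which they close (so a half turn about z gives the same grasp; the last joint's range is limited). The gripper opens to 94 mm and grips with 3 to 60 N. Pads are 16 mm wide; open, the fingers measure 119 mm over their backs; the gripper's body (75 mm by 177 mm) begins 78 mm behind the grasp point.
Start: joints at [1.244, 0.417, -0.01, 1.614, 0.005, 1.111, -0.053], TCP at [0.176, -0.6, 0.224] pointing down, gripper open.
Joint ranges: [-2.81, 2.81], [-0.39, 2.02], [-1.27, 1.25], [0.06, 2.57], [-1.19, 4.33], [0.19, 2], [-2.82, 2.82]. Speed limits (rad/s): [1.89, 1.89, 2.39, 2.39, 3.01, 3.01, 3.01].

### API

Orientations are given as a 3x3 rotation matrix whose columns are the frame's x, y, z axes.
In Python, from bench import * gives the robot as it stands. Calls block until the motion is done:
- goto(position, orientation): joint-space move of the TCP to a pose.
- movel(position, attitude=None, max_speed=0.15): straight line of the TCP; attitude=None keeps the orientation; max_speed is the mean speed in m/s.
- move_j(angles): joint-space move.
- open_gripper() and grasp(grasp_force=None): open the fingers fully, or close them until they stop; grasp_force is the grip in N (None keeps the last).
- sleep(seconds).
- ik(position, orientation): joint angles nearest the present ones, or None.
- observe(): the state.
- read_camera(name): name is "side" or "top"; returns a dict with "color" (400x640x3 uint8, red, green, blue), "range_z" (400x640 float32, m along the optical axis (not along the pixel's ray), 0 where there is no reading), "fx", "fy", "cx", "cy" (pixels), "k1" (the pictures are not rectified: a ray, as slopes to the right and down, at radius r is drawn at 1 + k1 r^2 times it, then the intrinsics apply), "R" (3x3) and "t" (3): a world point X has camera coordinates R X + t. Camera axes: x right, y down, z forward; pixel columns grow to the right and rows downward; lengths in m; the calibration is good to about 2 mm. A picture is of the moment at which its call begins.
A pose or a line that the arm cannot do raises Unreachable and nothing moves.
- sign_off(): hands the job in; it is judged then, once.
Trained networks look in a picture, given as the dict that the camera call returned (one of the last four; its "shot" number tells which), for a name from the list of things; names that differ only in an ending like _2 or _b are one class to them, and where a whole thing is asked for, a point or a joint stands for the part that bears it (a point fixed in the world has none). Each returns a list of dicts, best first, with "p" (0 to 1); they miss things now and then, are a little off and sometimes report something else, mostly with a low value. They report only what shows in the picture. A call takes as long as a camera call. They do not tell look-alikes from the thing itself.
- boxes_of(picture, label): "rect" ([left, top, right, bottom] as shares, 0 to 1, of the picture: columns of its width, rows of its height, round what is visible of it).
The state is a dict: "time_s": time; "joints": joint angles; "qd": joint speeds; "effort": joint torques, N m; "tcp_pos": TCP position; "orientation": TCP orientation; "ft_force": force on the tool from outside, world axes, zero at the start; "wrist_torque": the same for the moment, N m; "grip_width": finger opening in m; "grasp_force": force on a finger pad.
Only numpy, scipy, OpenCV 4.12 (cv2) and the standard library are available. Lean on these libraries where they do the work, as an engineer would, in place of code of your own. Each camera call takes 0.05 s, during which the arm holds its last target. There are 200 camera calls.

### The job

Turn the dryer's timer knob anticlockwise back to its zero stop. Then take the file by its handle, tilt it handle-end first out through the hatch in the dryer's cover, which is too short for it to come out level, and finish while holding the whole file still in the gripper, over the dryer and a hand's breadth (about 8 cm) clear above its cover. Leave the nipple, the elbow and the pliers beside the dryer where they are.

Things in the scene. Friction and masses are not known exactly. Their poses are not given: they have to be found in the camera images.
- dryer: Tool dryer, fixed grey steel box 280 x 160 x 54 mm (x, y, z). Origin: centre of its underside, on the bench; x is its long axis. Walls and floor 5 mm thick, inside 270 x 150 mm; flat cover 4 mm thick, its top 54 mm above the bench. In the cover is one hatch, a hole from x = -20 to +120 mm and y = -66 to +66 mm; the knob stands on the closed part, at x = -78 mm.
- hatch (a point): Centre of the hatch, level with the cover's top (x = +50 mm, z = 54 mm in the dryer's frame); 140 mm long in the dryer's x, 132 mm wide in y.
- timer (a joint): Timer knob on the cover, upright axis: 0 at its hard zero stop (grip bar along the dryer's x, its white line at the long zero mark on the -x side), grows (rad) clockwise seen from above: the bar's yaw is the dryer's yaw minus this value. Starts between 0.7 and 1.35; stays where left, friction about 0.04 N m.
- timer_grip (a point): On the knob's axis, at the height to grip it, 91 mm above the bench. The knob's grip bar is 42 mm long, 14 mm thick and stands 68 to 98 mm above the bench, on a disc of 44 mm diameter.
- file: Flat file lying loose on the dryer's floor, 225 mm long, 0.18 kg. Origin: middle of its length, under the handle; y runs from blade tip to handle end, long axis at z = 12 mm. Wooden handle 24 mm thick, y = +14 to +112 mm; blade 18 x 4 mm, y = -112 to +14 mm. y points roughly (0.07 rad) along the dryer's +x: handle under the hatch, blade reaching under the closed cover.
- file_tip (a point): Tip of the blade, on the file's long axis (y = -112 mm, z = 12 mm in the file's frame).
- file_end (a point): End of the handle, on the file's long axis (y = +112 mm, z = 12 mm in the file's frame).
- nipple: Bystander: threaded steel pipe nipple 50 mm long, 28 mm high, loose on the bench beyond the dryer's +x end. Origin under its centre.
- elbow: Bystander: copper pipe elbow 49 x 49 x 22 mm, loose on the bench on the dryer's -y side. Origin under its centre.
- pliers: Bystander: pliers 160 mm long, 13 mm high, loose on the bench on the dryer's -y side, nearer the robot. Origin under the centre.
There are look-alikes about, which are no part of the job. Of the things that look like the file, the larger one is meant.

How it is judged:
On the way, in this order (a step that is already met when the one before it is completed fails the run):
1. the timer knob is back at its zero stop, the file still lying in the dryer (value of joint timer below 0.07 rad and height (world z) of file_end below 0.05 m), for 0.2 s.
2. the file is tilted, its handle end up through the hatch and its tip still below the cover (height (world z) of file_end above 0.08 m and height (world z) of file_tip below 0.048 m).
At the end, for the whole second after the job is handed in: The knob is within 0.09 rad of its zero stop; the gripper holds the file (more than 2 N), still (under 30 mm/s), with both its ends more than 100 mm above the bench (46 mm above the cover), its middle within 220 mm of the dryer's centre seen from above, and not touching the dryer (value of joint timer below 0.09 rad and height (world z) of each of file_tip, file_end above 0.1 m and horizontal distance between file and dryer below 0.22 m and contact force between the fingers and file above 2 N and contact force between file and dryer below 0.1 N and linear speed of file below 0.03 m/s); the arm keeps its last pose, push and grip.
It fails at once if a bystander beside the dryer is shifted by more than 30 mm (distance of any of nipple, elbow, pliers from where it was at the start of the episode above 0.03 m).
It also fails if it takes over 54 s, if anything falls off the work surface, if the arm or the gripper's body presses on something with over 40 N, if the wrist force passes 120 N, or if a joint passes its speed limit or range.

## Working session

There is one attempt and no reset: what is moved stays moved. The work goes in short steps, each a Python script; the robot and the scene stay as the last script left them, time stands still between calls to the robot, and variables do not carry over. Pictures are saved under pics/ and viewed, at most 10 in all, crops included, and the job is handed in when it is done.

```bash
ls; mkdir -p pics; cat > h.py <<'E'
from bench import *
import numpy as np, cv2, pickle
def world(p,u,v,z=None,d=None):
    K=np.array([[p["fx"],0,p["cx"]],[0,p["fy"],p["cy"]],[0,0,1]])
    q=cv2.undistortPoints(np.array([[[u,v]]],float),K,np.array([p["k1"],0,0,0,0.]))[0,0]
    R=np.array(p["R"]);t=np.array(p["t"]);o=-R.T@t;r=R.T@np.array([q[0],q[1],1])
    if z is None:
        if d is None: d=p["range_z"][int(round(v)),int(round(u))]
        return o+r*d
    return o+r*(z-o[2])/r[2]
def pix(p,X):
    K=np.array([[p["fx"],0,p["cx"]],[0,p["fy"],p["cy"]],[0,0,1]])
    return cv2.projectPoints(np.array(X,float).reshape(-1,1,3),cv2.Rodrigues(np.array(p["R"]))[0],np.array(p["t"]),K,np.array([p["k1"],0,0,0,0.]))[0][:,0]
E
python3 - <<'E'
from h import *
for n in("top","side"):
    p=read_camera(n); pickle.dump(p,open(n+".pkl","wb"))
    cv2.imwrite(f"pics/{n}0.png",p["color"][:,:,::-1])
    print(n,-np.array(p["R"]).T@p["t"],p["fx"],p["k1"])
    for l in("dryer","timer","file","nipple","elbow","pliers"):
        for b in boxes_of(p,l)[:4]:
            r=np.array(b["rect"])*[640,400,640,400]
            print(l,round(b["p"],2),r.round(),world(p,(r[0]+r[2])/2,(r[1]+r[3])/2).round(3))
print(observe())
E
```

```text
pics
top [ 0.48808154 -0.20854371  0.9436092 ] 384.765832866545 -0.08082938867683542
dryer 0.91 [291. 161. 391. 295.] [ 0.484 -0.263  0.006]
timer 0.72 [289. 164. 388. 296.] [ 0.48  -0.258  0.006]
timer 0.57 [325. 256. 342. 270.] [ 0.407 -0.242  0.098]
file 0.65 [329. 183. 355. 236.] [ 0.528 -0.264  0.031]
file 0.61 [207. 106. 246. 161.] [0.711 0.02  0.015]
nipple 0.71 [329. 144. 354. 156.] [ 0.673 -0.263  0.026]
nipple 0.6 [400. 188. 415. 211.] [ 0.555 -0.425  0.017]
elbow 0.8 [402. 185. 414. 213.] [ 0.556 -0.426  0.013]
pliers 0.62 [369. 232. 406. 298.] [ 0.396 -0.378  0.008]
side [ 0.44294968 -0.84225706  0.64757774] 367.92434896436765 -0.009788360782602935
dryer 0.58 [234. 199. 371. 280.] [ 0.478 -0.248  0.004]
timer 0.85 [261. 206. 280. 231.] [ 0.409 -0.263  0.094]
file 0.94 [297. 232. 357. 250.] [ 0.531 -0.277  0.023]
file 0.8 [348. 157. 401. 176.] [0.713 0.015 0.01 ]
nipple 0.59 [383. 227. 395. 247.] [ 0.678 -0.278  0.023]
elbow 0.67 [233. 197. 370. 278.] [ 0.476 -0.257  0.019]
elbow 0.54 [330. 291. 362. 309.] [ 0.551 -0.433  0.019]
pliers 0.66 [225. 276. 307. 304.] [ 0.391 -0
[... 223 characters left out ...]
5280e-04, -7.33378262e-05, -5.83639283e-04, -7.81655115e-04,
       -2.06591230e-05, -1.15496557e-03,  3.40195647e-04]), 'effort': array([-8.81442575e-04, -8.50863934e+01,  6.38449788e-01, -4.26234484e+01,
       -4.85778996e-02,  1.36946398e-02, -4.23475569e-05]), 'tcp_pos': array([ 0.17620699, -0.59960352,  0.22440812]), 'orientation': array([[ 9.59428032e-01,  2.81953627e-01, -5.72087302e-05],
       [ 2.81953631e-01, -9.59428026e-01,  1.10634160e-04],
       [-2.36939566e-05, -1.22275724e-04, -9.99999992e-01]]), 'ft_force': array([ 0.34596709, -0.36144707,  0.55034311]), 'wrist_torque': array([-0.02155801, -0.02902314,  0.00402108]), 'grasp_force': 0.0, 'grip_width': 0.09406066413836268}
```

View pics/top0.png

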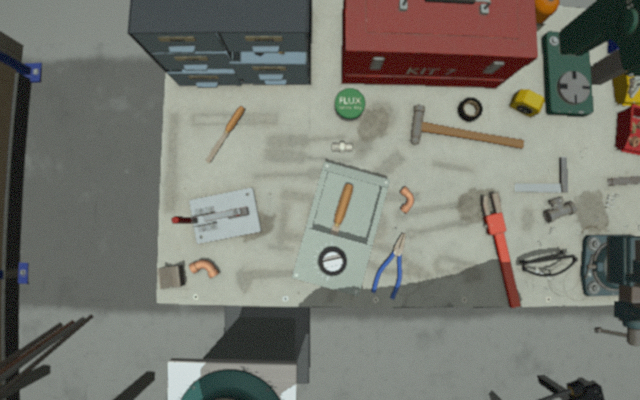

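View pics/side0.png

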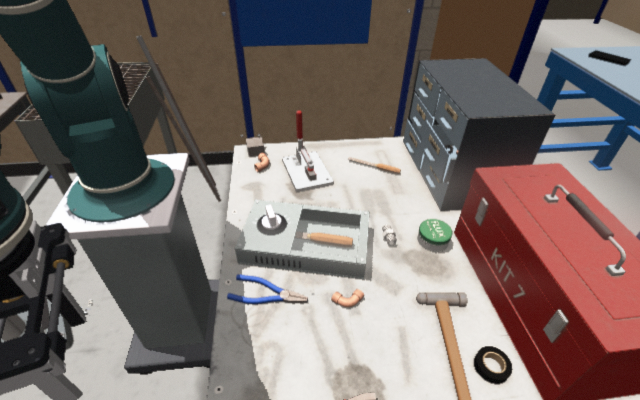

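Top view: the dryer is at about (340,225) with the knob at (332,261). Two things look like the file: one in the dryer's hatch at (343,207), and a smaller one lying on the bench at (226,133). I choose the one in the dryer. The pliers are at (388,265), the elbow at (407,199) and the nipple at (341,147). Next I measure the poses from depth and check a crop.

```bash
cat > m.py <<'E'
from h import *
def cloud(p):
    v,u=np.mgrid[0:400,0:640]; u=u.ravel();v=v.ravel();d=p["range_z"].ravel()
    K=np.array([[p["fx"],0,p["cx"]],[0,p["fy"],p["cy"]],[0,0,1]])
    q=cv2.undistortPoints(np.c_[u,v].astype(float).reshape(-1,1,2),K,np.array([p["k1"],0,0,0,0.]))[:,0]
    C=np.c_[q*d[:,None],d]; return (C-p["t"])@np.array(p["R"]), p["color"].reshape(-1,3).astype(int), d>0
def pca(Q):
    c=Q.mean(0); w,V=np.linalg.eigh(np.cov((Q-c).T)); return c,V[:,-1]
E
cat > a.py <<'E'
from m import *
for n in("top","side"):
    p=pickle.load(open(n+".pkl","rb")); X,C,ok=cloud(p)
    near=ok&(abs(X[:,0]-.485)<.19)&(abs(X[:,1]+.26)<.14)
    s=near&(abs(X[:,2]-.054)<.006)
    r=cv2.minAreaRect(X[s][:,:2].astype(np.float32)*1000)
    print(n,"cover",s.sum(),np.median(X[s][:,2]),r)
    k=near&(X[:,2]>.086)&(X[:,2]<.11); c,a=pca(X[k][:,:2]); print("bar",k.sum(),X[k].mean(0).round(4),np.arctan2(a[1],a[0]))
    q=cv2.minAreaRect(X[k][:,:2].astype(np.float32)*1000);print(q)
    w=near&(C[:,0]-C[:,2]>45)&(X[:,2]<.05)&(X[:,2]>.003)&(abs(X[:,0]-.53)<.09)&(abs(X[:,1]+.265)<.05)
    c,a=pca(X[w][:,:2]); t=(X[w][:,:2]-c)@a; print("handle",w.sum(),X[w].mean(0).round(4),np.arctan2(a[1],a[0]),t.min(),t.max(),np.percentile(X[w][:,2],95), c+a*(t.min()+t.max())/2)
    if n=="top": cv2.imwrite("pics/crop.png",cv2.resize(p["color"][150:310,280:430,::-1],None,fx=3.7,fy=3.7,interpolation=2))
E
python3 a.py
```

```text
top cover 4444 0.054325010442574304 ((484.1719665527344, -260.68377685546875), (160.7714385986328, 281.2314758300781), 75.18912506103516)
bar 127 [ 0.4094 -0.2398  0.0974] 1.8017478047365465
((409.0886535644531, -240.25094604492188), (13.890707015991211, 40.926605224609375), 13.79131031036377)
handle 356 [ 0.5412 -0.2667  0.0283] 2.842064332349639 -0.05074298289650227 0.054604057028003354 0.032200369638251625 [ 0.53936623 -0.26608395]
side cover 3592 0.053175977747586936 ((483.66375732421875, -261.772216796875), (163.13401794433594, 280.3890686035156), 75.16525268554688)
bar 108 [ 0.4086 -0.2469  0.0952] 1.8021127135881874
((408.0863342285156, -243.15476989746094), (14.042859077453613, 41.39140319824219), 13.66422176361084)
handle 344 [ 0.5405 -0.2713  0.0261] 2.83607373607261 -0.0496152561002081 0.055513612429385864 0.03047326064649848 [ 0.53763881 -0.27039216]
```

View pics/crop.png

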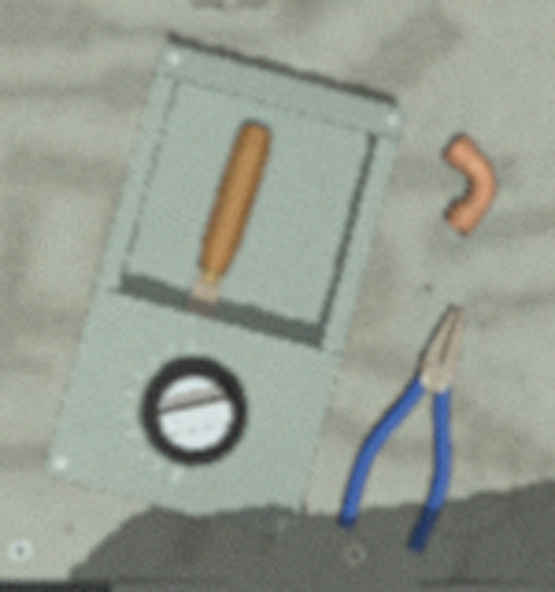

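The crop shows the large file: wooden handle from (256,125) to (210,270), blade running under the cover. The knob bar at (192,405) lies crosswise. The measurements agree with each other: the cover is at z 0.054, 281x161 mm, with a yaw of -0.259. The knob reads about 1.08 rad, and the handle's top is at about 0.03. Next I check that the poses can be reached, then turn the knob.

```bash
cat >> h.py <<'E'
YD=-0.259; DC=np.array([0.4840,-0.2612])
def down(a,th=0):   # tool x at yaw a (file direction); th = tilt, tool x upward
    c,s=np.cos(a),np.sin(a)
    x=np.array([c*np.cos(th),s*np.cos(th),np.sin(th)]); y=np.array([s,-c,0]); return np.c_[x,y,np.cross(x,y)]
def dry(x,y,z,yaw=YD): return np.array([*(DC+[np.cos(yaw)*x-np.sin(yaw)*y,np.sin(yaw)*x+np.cos(yaw)*y]),z])
KN=dry(-.078,0,.091)
YF=-0.30; S=0.162
def tcp_for(xt,zt,th,yt,up=.010):  # tip of file in dryer frame (xz), tilt -> TCP
    t=dry(xt,yt,zt); R=down(YF,th); return t+R[:,0]*S-R[:,2]*up, R
E
python3 - <<'E'
from h import *
f=lambda q: None if q is None else np.round(q,2)
print(KN)
for k in(0,np.pi):
    for a in(-1.34,-.20): print(k,a,f(ik(KN,down(a+k))))
    for th in(0,.25,.6): print(th,f(ik(dry(.04,.005,.03+.16*np.sin(th)),down(YF+k,th if k==0 else -th))))
    print(f(ik(dry(.1,.005,.14),down(YF+k,.62 if k==0 else -.62))),f(ik(dry(.05,.005,.18),down(YF+k,0))))
E
```

```text
[ 0.40860157 -0.24122311  0.091     ]
0 -1.34 [ 0.43  0.34  0.05  2.09 -0.02  0.71 -2.42]
0 -0.2 [ 0.6   0.35 -0.16  2.09  0.08  0.71 -1.38]
0 [ 0.49  0.6  -0.09  1.84  0.08  0.71 -1.52]
0.25 [ 0.5   0.45 -0.08  2.02 -0.    0.43 -1.43]
0.6 [ 1.39  0.54 -1.09  2.22  1.54  0.35 -2.78]
[ 1.07  0.44 -0.74  2.1   1.19  0.21 -2.52] [ 0.52  0.42 -0.14  1.72  0.07  1.   -1.51]
3.141592653589793 -1.34 [ 0.9   0.38 -0.51  2.08  0.27  0.74  0.45]
3.141592653589793 -0.2 [ 1.    0.41 -0.62  2.08  0.34  0.76  1.53]
0 [ 0.83  0.67 -0.55  1.82  0.47  0.78  1.31]
0.25 [ 0.88  0.5  -0.54  2.01  0.48  0.49  1.29]
0.6 [ 1.26  0.45 -0.91  2.22  1.5   0.23  0.36]
[ 1.07  0.44 -0.74  2.1   1.19  0.21  0.62] [ 0.88  0.48 -0.62  1.71  0.32  1.05  1.43]
```

```bash
python3 - <<'E'
from h import *
R=down(-1.34)
goto(KN+[0,0,.11],R); movel(KN,max_speed=.1)
grasp(30); o=observe(); print(o["time_s"],o["grip_width"],o["ft_force"].round(1),o["wrist_torque"].round(3),o["joints"].round(2))
q0=np.array(o["joints"])
for d in(.5,1.0,1.04,1.08,1.12):
    q=q0.copy(); q[6]+=d; move_j(q); o=observe()
    print(d,o["time_s"],o["joints"][6]-q0[6],o["ft_force"].round(1),o["wrist_torque"].round(3),o["tcp_pos"].round(4))
    if abs(o["wrist_torque"][2])>.6: break
E
```

```text
5.2917 0.013579590168283863 [-5.8 -0.6  4.8] [-0.094  1.273 -0.033] [ 0.5   0.34 -0.03  2.09  0.02  0.71 -2.46]
0.5 5.8583 0.49659907515929813 [-1.2  1.3  2.1] [0.204 0.17  0.02 ] [ 0.4081 -0.2413  0.091 ]
1.0 6.425 0.9952074319149864 [-0.1  1.8  1.4] [0.661 0.016 0.06 ] [ 0.4082 -0.2412  0.091 ]
1.04 6.675 1.0367361042838612 [0.6 2.  2.5] [ 0.807 -0.082  0.081] [ 0.4082 -0.2412  0.091 ]
1.08 6.925 1.0773978855349322 [0.7 3.  2.3] [ 0.921 -0.184  0.041] [ 0.4082 -0.2412  0.091 ]
1.12 7.175 1.1174517939916668 [1.5 4.8 3.2] [ 1.138 -0.257 -0.613] [ 0.4082 -0.2412  0.091 ]
```

The stop was felt: the moment about z jumped at 1.12 rad. Now I release, verify, and check the file path's IK.

```bash
python3 - <<'E'
from h import *
q=np.array(observe()["joints"]); q[6]-=.01; move_j(q)
open_gripper(); movel(KN+[0,0,.13],max_speed=.2)
B=-.3
goto(dry(.22,.0,.25),down(YF,B))
for n in("top","side"):
    p=read_camera(n); pickle.dump(p,open(n+".pkl","wb")); cv2.imwrite(f"pics/{n}1.png",p["color"][:,:,::-1])
print(observe()["time_s"])
f=lambda q: None if q is None else np.round(q,2)
for x,z,th in((.04,.12,0),(.04,.027,0),(.04,.07,.25),(.06,.12,.45),(.09,.12,.6),(.14,.12,.6),(.14,.25,.6),(.06,.2,0)): print(f(ik(dry(x,.005,z),down(YF,th+B))))
E
python3 a.py
```

```text
11.0
[ 0.46  0.63 -0.08  1.56  0.08  1.25 -1.52]
[ 0.46  0.75 -0.08  1.59  0.09  1.1  -1.53]
[ 0.49  0.56 -0.1   1.78  0.08  0.85 -1.52]
[ 0.52  0.44 -0.12  1.87  0.05  0.69 -1.49]
[ 0.53  0.43 -0.13  1.91  0.04  0.51 -1.48]
[ 0.5   0.5  -0.12  1.79  0.05  0.56 -1.5 ]
[ 0.51  0.35 -0.12  1.68  0.02  0.81 -1.48]
[ 0.45  0.59 -0.08  1.44  0.07  1.42 -1.51]
top cover 0 nan ((0.0, 0.0), (0.0, 0.0), 0.0)
bar 0 [nan nan nan] nan
((0.0, 0.0), (0.0, 0.0), 0.0)
  return _methods._mean(a, axis=axis, dtype=dtype,
  ret = ret.dtype.type(ret / rcount)
m.py:8: RuntimeWarning: Mean of empty slice.
  c=Q.mean(0); w,V=np.linalg.eigh(np.cov((Q-c).T)); return c,V[:,-1]
  ret = um.true_divide(
  avg = a.mean(axis, **keepdims_kw)
m.py:8: RuntimeWarning: Degrees of freedom <= 0 for slice
  c=Q.mean(0); w,V=np.linalg.eigh(np.cov((Q-c).T)); return c,V[:,-1]
  c *= np.true_divide(1, fact)
  c *= np.true_divide(1, fact)
a.py:8: RuntimeWarning: Mean of empty slice.
  k=near&(X[:,2]>.086)&(X[:,2]<.11); c,a=pca(X[k][:,:2]); print("bar",k.sum(),X[k].mean(0).round(4),np.arctan2(a[1],a[0]))
a.py:11: RuntimeWarning: Mean of empty slice.
  c,a=pca(X[w][:,:2]); t=(X[w][:,:2]-c)@a; print("handle",w.sum(),X[w].mean(0).round(4),np.arctan2(a[1],a[0]),t.min(),t.max(),np.percentile(X[w][:,2],95), c+a*(t.min()+t.max())/2)
Traceback (most recent call last):
  File "a.py", line 11, in <module>
    c,a=pca(X[w][:,:2]); t=(X[w][:,:2]-c)@a; print("handle",w.sum(),X[w].mean(0).round(4),np.arctan2(a[1],a[0]),t.min(),t.max(),np.percentile(X[w][:,2],95), c+a*(t.min()+t.max())/2)
                                                                                                                ~~~~~^^
ValueError: zero-size array to reduction operation minimum which has no identity
```

View pics/side1.png

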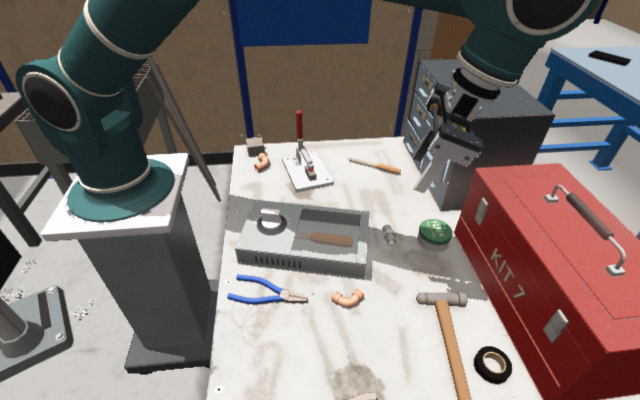

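Side view: the knob bar at (270,213) now lies along the dryer's x, and the file is still in place at (329,240). I grasp it.

```bash
cat >> h.py <<'E'
B=-.3; S=.159
def fp(xt,zt,th,y=.003):
    R=down(YF,th+B); P=dry(xt+S*np.cos(th),y,zt+S*np.sin(th)); return P-.0105*R[:,2],R
def st(m=""):
    o=observe(); print(m,round(o["time_s"],2),"w",round(o["grip_width"],4),"g",round(o["grasp_force"],1),o["ft_force"].round(1),o["wrist_torque"].round(2),o["tcp_pos"].round(4)); return o
E
python3 - <<'E'
from m import *
p=pickle.load(open("side.pkl","rb")); X,C,ok=cloud(p)
k=ok&(np.hypot(X[:,0]-.4086,X[:,1]+.2413)<.03)&(X[:,2]>.086)&(X[:,2]<.11)
c,a=pca(X[k][:,:2]); print("bar",k.sum(),c,np.arctan2(a[1],a[0]),cv2.minAreaRect(X[k][:,:2].astype(np.float32)*1000))
T,R=fp(-.12,.017,0); print(T)
goto(T+[0,0,.09],R); st("above")
movel(T+[0,0,.0005],max_speed=.08); o=st("down")
if np.abs(o["ft_force"]).max()<15:
    grasp(50); st("grasp")
    p=read_camera("side"); pickle.dump(p,open("side.pkl","wb")); cv2.imwrite("pics/g.png",cv2.resize(p["color"][170:300,220:400,::-1],None,fx=4,fy=4,interpolation=2))
E
```

```text
bar 140 [ 0.40849495 -0.24545823] 2.8950596092493637 ((408.5594482421875, -242.8309326171875), (15.1322021484375, 40.71548080444336), 76.98553466796875)
[ 0.52543193 -0.2692055   0.02703103]
above 11.94 w 0.094 g 0.0 [ 0.1 -0.  -0. ] [-0.01 -0.29 -0.04] [ 0.5266 -0.2696  0.118 ]
down 13.21 w 0.0938 g 0.0 [ 0.6 -0.2 -0.2] [-0.04 -0.24  0.01] [ 0.5257 -0.2693  0.028 ]
grasp 14.28 w 0.0246 g 49.9 [1.  3.1 1.1] [ 0.54 -0.34 -0.21] [ 0.5255 -0.269   0.0276]
```

View pics/g.png

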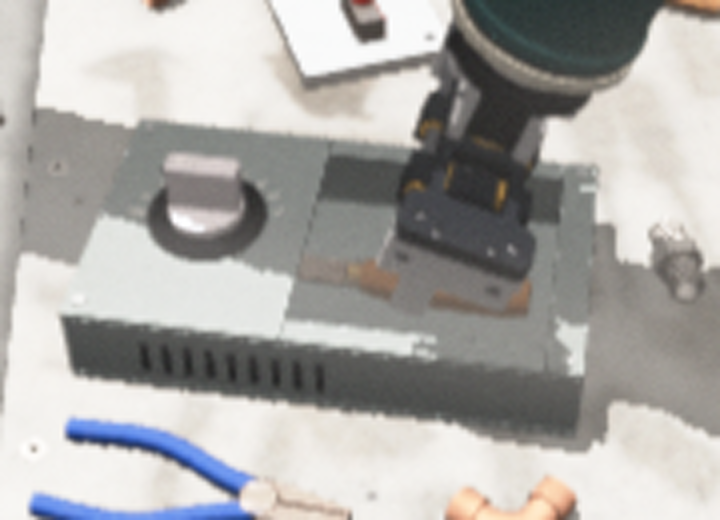

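The handle is held, with a width of 24.6 mm, and the bar yaw of -0.247 matches the dryer's -0.259. Now I tilt, watching the force.

```bash
python3 - <<'E'
from h import *
for a in((-.12,.018,.12),(-.12,.019,.23),(-.105,.020,.30),(-.09,.020,.36),(-.075,.020,.45)):
    T,R=fp(*a); movel(T,R,max_speed=.06); o=st(a)
    if np.abs(o["ft_force"]).max()>15: print("stop");break
p=read_camera("side"); pickle.dump(p,open("side.pkl","wb")); cv2.imwrite("pics/t.png",cv2.resize(p["color"][150:290,220:400,::-1],None,fx=4,fy=4,interpolation=2))
E
```

```text
(-0.12, 0.018, 0.12) 14.81 w 0.0244 g 49.9 [-0.7  0.4 -3. ] [-0.02 -0.28 -0.01] [ 0.523  -0.2688  0.0474]
(-0.12, 0.019, 0.23) 15.28 w 0.0244 g 49.9 [-0.5 -0.1 -3.5] [ 0.02 -0.09 -0.  ] [ 0.5192 -0.2674  0.0654]
(-0.105, 0.02, 0.3) 15.7 w 0.0243 g 49.9 [-0.8  0.5 -1.6] [0.05 0.07 0.01] [ 0.53   -0.2702  0.0772]
(-0.09, 0.02, 0.36) 16.09 w 0.0243 g 49.9 [-0.7  0.4 -2.4] [0.06 0.11 0.02] [ 0.5408 -0.2731  0.0863]
(-0.075, 0.02, 0.45) 16.5 w 0.0248 g 49.9 [ 0.4 -0.9 -2. ] [0.1  0.25 0.01] [ 0.5488 -0.2753  0.0994]
```

View pics/t.png

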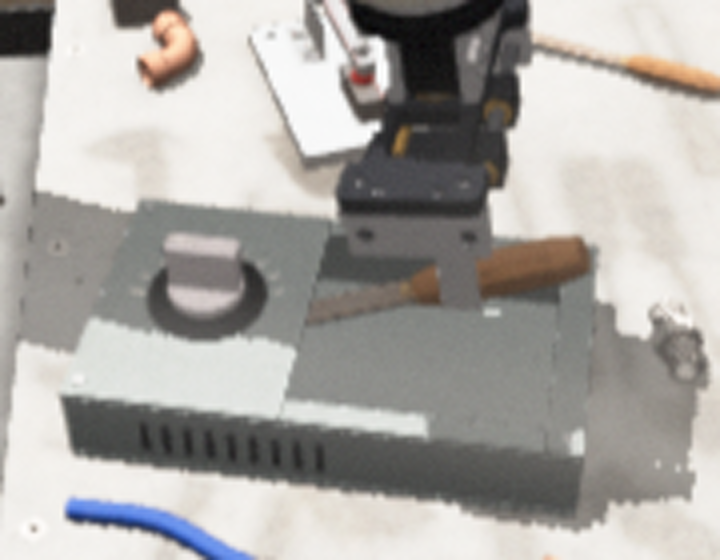

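The handle end (585,255) is up and out of the hatch, and the blade passes under the cover's edge at (310,310). I measure the actual tilt before sliding on.

```bash
cat > w.py <<'E'
from m import *
def tilt(show=True):
    p=read_camera("side"); pickle.dump(p,open("side.pkl","wb")); X,C,ok=cloud(p)
    D=(X[:,:2]-DC); c,s=np.cos(YD),np.sin(YD); x=c*D[:,0]+s*D[:,1]; y=-s*D[:,0]+c*D[:,1]
    w=ok&(C[:,0]-C[:,2]>30)&(x>-.05)&(x<.25)&(abs(y)<.045)&(X[:,2]>.03)
    Q=np.c_[x,X[:,2]][w]; cc,a=pca(Q); a*=np.sign(a[0]); t=(Q-cc)@a
    print("n",w.sum(),"tilt",np.arctan2(a[1],a[0]).round(3),"from",(cc+a*t.min()).round(3),"end",(cc+a*t.max()).round(3),"est tip",(cc+a*(t.max()-.224)).round(3),"y",np.median(y[w]).round(3))
E
python3 -c "
from w import *
tilt()"
```

```text
n 382 tilt -1.273 from [0.024 0.329] end [0.096 0.093] est tip [0.03  0.307] y -0.006
```

```bash
sed -i 's/(X\[:,2\]>.03)/(X[:,2]>.03)\&(X[:,2]<zmax)/; s/tilt(show=True)/tilt(zmax=.15)/' w.py
python3 -c "
from w import *
tilt()"
```

```text
n 335 tilt 0.442 from [0.032 0.079] end [0.127 0.124] est tip [-0.076  0.029] y -0.005
```

The tilt is 0.44, the end is at z≈0.12 and the tip at about 0.025, all as planned. I slide out, lift and level.

```bash
python3 - <<'E'
from w import *
for a in((-.055,.021,.58),(-.02,.021,.58),(.012,.024,.58),(.012,.13,.58),(-.07,.19,.25),(-.09,.165,0.0)):
    T,R=fp(*a); movel(T,R,max_speed=.08); o=st(a)
    if np.abs(o["ft_force"]).max()>15: print("stop");break
sleep(.5); st(); tilt(.25)
p=pickle.load(open("side.pkl","rb")); cv2.imwrite("pics/f.png",p["color"][:,:,::-1])
E
```

```text
(-0.055, 0.021, 0.58) 17.06 w 0.0245 g 49.9 [-0.1 -0.5 -2.3] [0.14 0.35 0.03] [ 0.5572 -0.2774  0.1181]
(-0.02, 0.021, 0.58) 17.65 w 0.0244 g 49.9 [-0.2  0.2 -2.4] [ 0.2   0.4  -0.05] [ 0.5909 -0.2862  0.1177]
(0.012, 0.024, 0.58) 18.2 w 0.0247 g 49.9 [-0.1  0.5 -1.3] [ 0.1   0.41 -0.02] [ 0.6217 -0.2945  0.121 ]
(0.012, 0.13, 0.58) 19.68 w 0.0243 g 49.9 [-0.4 -0.1 -2.2] [0.21 0.35 0.06] [ 0.6219 -0.2945  0.2266]
(-0.07, 0.19, 0.25) 20.56 w 0.0244 g 49.9 [-0.8  0.5 -2.2] [ 0.07 -0.06 -0.02] [ 0.5666 -0.28    0.2396]
(-0.09, 0.165, 0.0) 21.53 w 0.0242 g 49.9 [ 0.5 -0.7 -1.5] [-0.09 -0.4   0.  ] [ 0.5547 -0.2771  0.1757]
 22.03 w 0.0244 g 49.9 [-0.1  0.4 -1.8] [-0.06 -0.42 -0.03] [ 0.5544 -0.2769  0.1751]
n 349 tilt 0.018 from [0.031 0.172] end [0.137 0.174] est tip [-0.087  0.17 ] y -0.006
```

View pics/f.png

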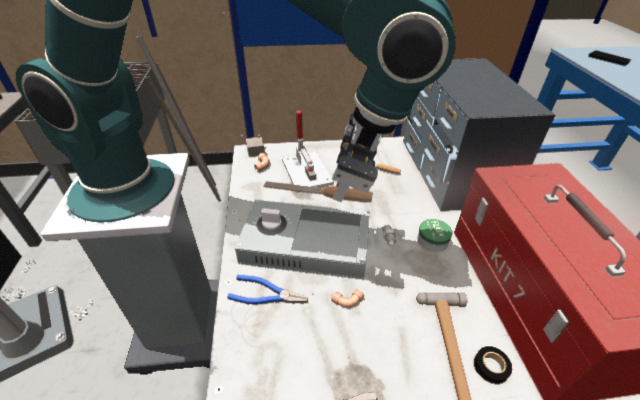

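The file is level and clear above the dryer, from (265,185) to (370,195). The knob is at zero and the bystanders haven't moved. I lower it slightly to about 8 cm clearance and hand in.

```bash
python3 - <<'E'
from h import *
T,R=fp(-.09,.15,0.0); movel(T,R,max_speed=.03); sleep(.7); st(); print(sign_off())
E
```

```text
23.43 w 0.0246 g 49.9 [ 0.4  0.  -2. ] [-0.01 -0.45  0.03] [ 0.5544 -0.2769  0.16  ]
the job is handed in; nothing more can be done
None
```

The job is handed in at about 23 s of the 54 s allowed: the knob is at its zero stop, and the file came out handle end first and is held level, about 8 cm above the dryer's cover. The pliers, elbow and nipple look unmoved in the pictures; `sign_off()` gave no verdict.

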